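Make up two bolt-and-nut kits from the loose parts on the bench

TASK

Pick the two hex bolts and the two hex nuts out of the loose parts on the bench and make up two kits: lay the longer bolt lengthwise in the big bay of the longer kit tray and the shorter bolt lengthwise in the big bay of the shorter tray, and lay one nut flat in the small bay of each tray. Leave the two air-hose couplers where they lie.

Things in the scene. Friction and masses are not known exactly. Their poses are not given: they have to be found in the camera images.
- bolt_long: Steel hex bolt lying on the bench, the longer and thicker bolt: 58 mm long overall, shank 12 mm thick, hexagonal head 22 mm wide and 19 mm high at the +y end. Origin under the middle of its length, on the bench; y runs along the shank towards the head, z up. Grip across x on the shank just beside the middle (0 to 8 mm towards the head), where the shank's axis is about 8 mm above the bench.
- bolt_short: Steel hex bolt lying on the bench, the shorter and thinner bolt: 42 mm long overall, shank 10 mm thick, hexagonal head 18 mm wide and 16 mm high at the +y end. Origin under the middle of its length, on the bench; y runs along the shank towards the head, z up. Grip across x on the shank just beside the middle (0 to 8 mm towards the head), where the shank's axis is about 7 mm above the bench.
- nut_one: Steel hex nut lying flat, 19 mm across flats (x), 22 mm across corners (y), 10 mm high. Origin under its centre, z up. One of two equal nuts; either may go in either tray.
- nut_two: Steel hex nut lying flat, 19 mm across flats (x), 22 mm across corners (y), 10 mm high. Origin under its centre, z up. One of two equal nuts; either may go in either tray.
- tray_long: Kit tray, grey floor, black walls, fixed to the bench, the longer of two: 133.5 mm long (x), 61 mm wide (y). Floor 6 mm thick; walls and one cross wall 2.5 mm, tops 11 mm above the bench. Origin under its centre, z up. Small (nut) bay at -x: 42 mm (x) by 56 mm inside, centre x = -43.25 mm, y = 0. Big (bolt) bay at +x: 84 mm by 56 mm inside, centre x = +22.25 mm, y = 0.
- tray_short: Kit tray, grey floor, black walls, fixed to the bench, the shorter of two: 107.5 mm long (x), 61 mm wide (y). Floor 6 mm thick; walls and one cross wall 2.5 mm, tops 11 mm above the bench. Origin under its centre, z up. Small (nut) bay at -x: 42 mm (x) by 56 mm inside, centre x = -30.25 mm, y = 0. Big (bolt) bay at +x: 58 mm by 56 mm inside, centre x = +22.25 mm, y = 0.
- coupler_steel: Silver-coloured air-hose coupler lying on its side, 50 mm long (y), 22 mm thick: a stepped, tapered body without thread. Not a fastener; stays where it is. Origin under its centre.
- coupler_brass: Brass air-hose coupler of the same shape, 50 mm long (y), 22 mm thick. Stays where it is. Origin under its centre. (Room: a tall steel rack stands beyond the right-hand edge of the bench, its nearest post at about x = 0.55, y = -0.16 m; keep the arm folded in when swinging past it.)

How it is judged:
By the outcome, as a careful person would: the job done as asked, in the order asked, and still so for the second after the job is handed in, with the robot touching nothing.
It also fails if it takes over 80 s, if anything falls off the work surface, if the arm or the gripper's body presses on something with over 40 N, if the wrist force passes 120 N, or if a joint passes its speed limit or range.

ROBOT

A 6-joint arm with a two-finger parallel gripper is mounted at the origin on a cart in front of the work surface, level with it; the furniture and walls round the work are solid. World frame = base frame: x ahead of the robot, y to its left, z up, the work surface at z = 0. Lengths are in m, angles in rad, forces in N, time in s.
With the tool pointing down it reaches from about 0.4 to 0.925 m from the base axis. Payload 3.4 kg.
Tool frame: the origin (TCP) lies between the finger pads; the fingertips stand bot.tip_extent ahead of it and the grasp point (between the pads) lies 2 mm behind it (bot.tip_extent is the distance from the TCP to the fingertips, in m); z points along the fingers, y is the line along which they close (so a half turn about z gives the same grasp; the last joint's range is limited). The gripper opens to 85 mm and grips with 20 to 120 N. Pads are 22 mm wide; open, the fingers measure 114 mm over their backs; the gripper's body (76 mm by 85 mm) begins 54 mm behind the grasp point. The pads swing forward as they close: fully open they stand 13 mm farther back than shut.
Start: joints at [1.238, 0.307, 1.506, -0, 1.328, -0.073], TCP at [0.148, 0.556, 0.248] pointing down, gripper open.
Joint ranges: [-3.12, 3.12], [-1.05, 2.28], [0.14, 2.33], [-1.42, 4.57], [0.1, 2.73], [-2.68, 2.68]. Speed limits (rad/s): [2.57, 2.57, 3.14, 3.14, 3.14, 3.14].

INTERFACE

Orientations are given as a 3x3 rotation matrix whose columns are the frame's x, y, z axes.
In Python, from cell import bot, imaging, order gives the robot as it stands. The module is installed in compiled form; this text tells all that it offers.
- The arm moves only by the tool apply_moves, never from a script. Its argument "targets" is text: rows parted by semicolons, each of 7 numbers parted by spaces: the finger opening in cm, from 0 to 8.54, then the shift along the tool's x, y, z in cm, then the turn, a rotation vector about the tool's x, y, z in degrees. A call has 1 to 8 rows; each row shifts and turns the commanded pose from where the row before left it, along the tool's axes as they then stand; what a row does not reach is not made up. A row lasts 1/10 s, in which the tool goes at most 50 mm and 8.59 degrees, less where a joint would pass 70% of its speed; a pose out of reach is approached as far as the arm can. A call is refused whole if a number of a shift passes 5 or a number of a turn 8.59, either way. A call with a gripper value outside its range is refused whole. The fingers move at their own pace and stop on an object; the grip force is fixed at half the most. Time passes only in rows, so rows that do not move let the fingers close. It gives the time, the measured TCP pose, the force, the opening and the grip force at its end, in the units of the state.
- bot.get_obs(): the state, without advancing time (a new reading comes with each control period).
- imaging.camera(name): name is "side" or "top"; returns the picture (384x512x3 uint8, red, green, blue); there is no depth.
- imaging.calibration(name): a dict with "mtx" (3x3 intrinsics, pixels), "dist" ([k1, k2, p1, p2, k3] as OpenCV has them; the pictures are not rectified), "position" and "rotation" of the camera in the world. Camera axes: x right, y up, looking along -z (the intrinsics and any distortion apply to the point x, -y, -z); pixel columns grow to the right and rows downward; lengths in m; the calibration is good to about 2 mm. A picture is of the moment at which its call begins. calibration takes no time and is no camera call.
- order.hand_in(): hands the job in; it is judged then, once.
The state is a dict: "time": time; "q": joint angles; "qd": joint speeds; "tau": joint torques, N m; "tcp_pos": TCP position; "eef_rot": TCP orientation; "ft_force": force on the tool from outside, world axes, zero at the start; "moment": the same for the moment, N m; "finger_gap": finger opening in m; "grasp_force": force on a finger pad.
Only numpy, scipy, OpenCV 4.12 (cv2) and the standard library are available. Lean on these libraries where they do the work, as an engineer would, in place of code of your own. Each camera call takes 0.05 s, during which the arm holds its last target. There are 200 camera calls.

## Working session

There is one attempt and no reset: what is moved stays moved. The work goes in short steps, Python scripts to look and compute and a tool call to move; the robot and the scene stay as the last step left them, time stands still between calls to the robot, and variables do not carry over. Pictures are saved under pics/ and viewed, at most 14 in all, crops included, and the job is handed in when it is done.

Besides the shell and the picture viewer there is one more tool, called in YAML: its name, and indented under it one key for each argument. apply_moves: Moves the arm, as the interface text tells. Its arguments: {"type":"object","properties":{"targets":{"type":"string"}},"required":["targets"]}

```bash
mkdir -p pics; ls
python3 - <<'E'
from cell import bot, imaging
import cv2
for n in ("top","side"):
    im=imaging.camera(n); cv2.imwrite(f"pics/{n}0.png",im[...,::-1])
    c=imaging.calibration(n); print(n,c)
o=bot.get_obs(); print(o["time"],o["tcp_pos"],o["eef_rot"],bot.tip_extent,o["finger_gap"])
E
```

```text
pics
top {'mtx': array([[483.29360496,   0.        , 253.15663178],
       [  0.        , 483.29360496, 197.11438234],
       [  0.        ,   0.        ,   1.        ]]), 'dist': array([0.04609176, 0.        , 0.        , 0.        , 0.        ]), 'position': array([0.38450893, 0.14566347, 0.91777931]), 'rotation': array([[-0.01375043,  0.99768327, -0.066626  ],
       [-0.99983927, -0.01448565, -0.01056445],
       [-0.0115051 ,  0.06647003,  0.99772209]])}
side {'mtx': array([[376.01980599,   0.        , 258.81630938],
       [  0.        , 376.01980599, 193.40253409],
       [  0.        ,   0.        ,   1.        ]]), 'dist': array([-0.00670027,  0.        ,  0.        ,  0.        ,  0.        ]), 'position': array([ 0.08803709, -0.42567717,  0.60625133]), 'rotation': array([[ 0.84046701,  0.3599539 , -0.40502889],
       [-0.54139793,  0.52688166, -0.65519768],
       [-0.02243867,  0.76995383,  0.63770495]])}
0.1 [0.14753077 0.5551346  0.24748927] [[-9.66434195e-01  2.56913538e-01 -6.17586334e-04]
 [ 2.56914235e-01  9.66432667e-01 -1.72540955e-03]
 [ 1.53574537e-04 -1.82616151e-03 -9.99998321e-01]] 0.017 0.08538839917155328
```

View pics/top0.png

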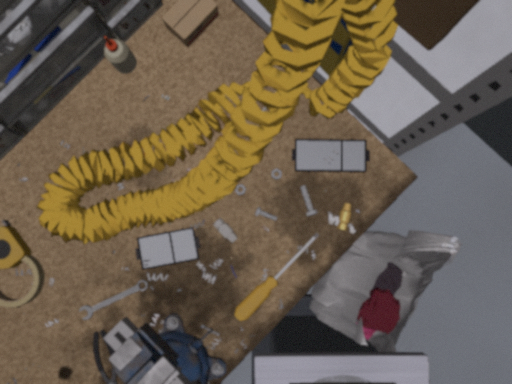

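View pics/side0.png

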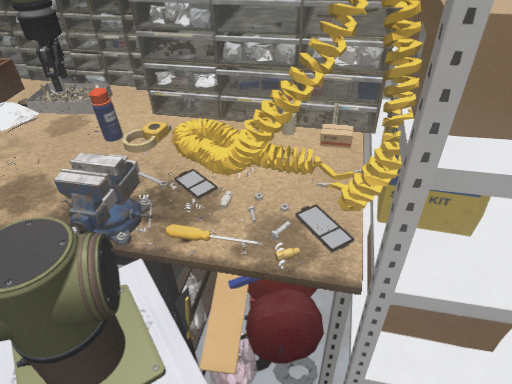

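The top view shows the long tray at (330,155), the short tray at (168,248), the long bolt at (308,200), the short bolt at (266,214), and nuts at (277,174) and (240,189), beside the yellow hose. I'll enlarge both views around those parts.

```bash
cat > h.py <<'E'
import numpy as np, cv2
from cell import bot, imaging
def ray(n,uv):
    c=imaging.calibration(n)
    p=cv2.undistortPoints(np.array(uv,float).reshape(-1,1,2),c["mtx"],c["dist"])[:,0]
    d=np.c_[p[:,0],-p[:,1],-np.ones(len(p))]@np.array(c["rotation"]).T
    return np.array(c["position"]),d
def onz(n,uv,z):
    o,d=ray(n,uv); return o+d*((z-o[2])/d[:,2])[:,None]
def px(n,P):
    c=imaging.calibration(n); R=np.array(c["rotation"])
    q=(np.atleast_2d(P)-c["position"])@R*[1,-1,-1]
    return cv2.projectPoints(q,np.zeros(3),np.zeros(3),c["mtx"],c["dist"])[0][:,0]
def crop(im,x0,y0,x1,y1,s,name):
    cv2.imwrite(name,cv2.resize(im[y0:y1,x0:x1,::-1],None,fx=s,fy=s,interpolation=cv2.INTER_CUBIC))
E
python3 - <<'E'
from h import *
t=cv2.imread("pics/top0.png")[...,::-1]; s=cv2.imread("pics/side0.png")[...,::-1]
crop(t,220,130,380,240,5,"pics/tc.png"); crop(s,165,140,365,280,4,"pics/sc.png")
hsv=cv2.cvtColor(t,cv2.COLOR_RGB2HSV)
m=((hsv[...,1]<60)&(hsv[...,2]>95)).astype(np.uint8)
cs,_=cv2.findContours(m,cv2.RETR_EXTERNAL,cv2.CHAIN_APPROX_NONE)
for c in cs:
    (x,y),(w,h),a=cv2.minAreaRect(c); A=cv2.contourArea(c)
    if A>8 and 130<x<380 and 130<y<275: print(np.round([x,y,w,h,a,A],1), onz("top",[[x,y]],.006)[0].round(4))
E
```

```text
[264.6 273.8   5.1  11.6  11.3  35. ] [0.3014 0.1358 0.006 ]
[204.8 272.8  26.2   9.9  45.  123.5] [0.3049 0.2478 0.006 ]
[216.4 263.3   5.9  14.1  54.5  51. ] [0.3221 0.2258 0.006 ]
[313.  254.5   8.9   4.9  63.4  26.5] [0.3362 0.0448 0.006 ]
[295.2 254.6  10.4  61.5  47.9 277.5] [0.3363 0.0781 0.006 ]
[ 167.4  247.4   31.5   55.    79.7 1584.5] [0.3531 0.3177 0.006 ]
[266.5 228.8   5.    3.1  33.7  10. ] [0.3853 0.1311 0.006 ]
[351.5 227.9  10.6   6.5  78.7  50. ] [ 0.3849 -0.0282  0.006 ]
[197.8 224.6   5.   14.9  69.   31. ] [0.3949 0.2603 0.006 ]
[225.  230.5  27.6  12.   45.  270. ] [0.3832 0.2092 0.006 ]
[333.5 218.5  13.   11.   90.  106. ] [0.4029 0.0049 0.006 ]
[265.7 215.6  23.3   9.4  26.6 114.5] [0.4101 0.1322 0.006 ]
[308.3 199.5  31.   10.6  78.7 162.5] [0.4393 0.0513 0.006 ]
[240.  189.5  11.   10.   90.   87.5] [0.4602 0.18   0.006 ]
[276.  173.5  11.   10.   90.   92.5] [0.4896 0.1114 0.006 ]
[353.  155.5  29.   22.   90.  602.5] [ 0.5216 -0.0348  0.006 ]
[ 318.   154.5   29.    44.    90.  1239. ] [0.5246 0.0312 0.006 ]
```

View pics/tc.png

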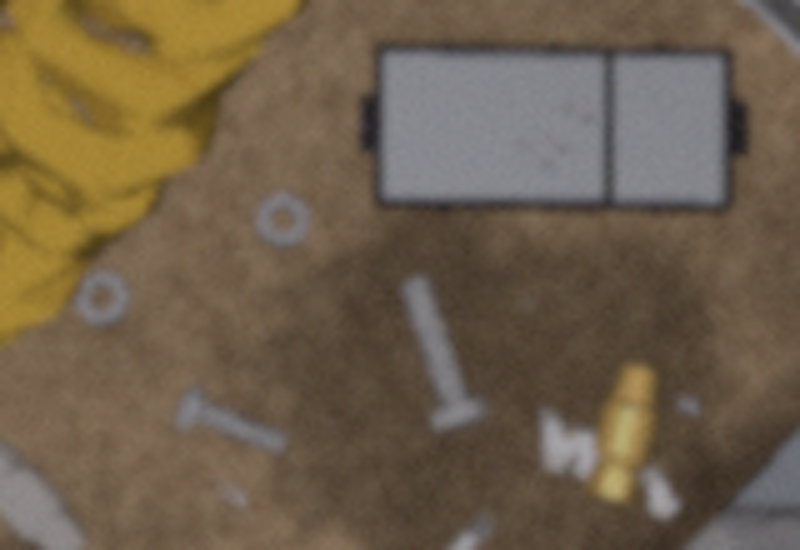

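View pics/sc.png

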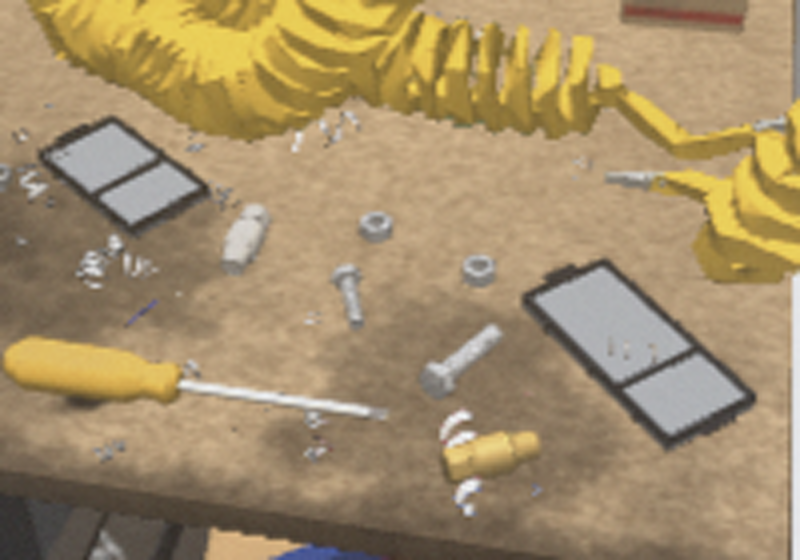

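The crops show the long bolt from (303,186) to its head at (311,213), and the short bolt with its head at (257,211) and tip at (277,219). The nuts are at (276,173) and (240,189), and the hose is next to the second nut. The long tray's big bay is on the left. Next I'll get the axes, tray directions and hose clearance.

Run:
```python
from h import *
t=cv2.imread("pics/top0.png")[...,::-1]; s=cv2.imread("pics/side0.png")[...,::-1]
hsv=cv2.cvtColor(t,cv2.COLOR_RGB2HSV)
def comp(th,box,v=100,S=60,n="top",im=t):
    x0,y0,x1,y1=box; U=4
    b=cv2.resize(im[y0:y1,x0:x1],None,fx=U,fy=U,interpolation=cv2.INTER_CUBIC)
    h=cv2.cvtColor(b,cv2.COLOR_RGB2HSV); m=((h[...,1]<S)&(h[...,2]>v)).astype(np.uint8)
    c=max(cv2.findContours(m,0,cv2.CHAIN_APPROX_NONE)[0],key=cv2.contourArea)
    return (c[:,0]+.5)/U-.5+[x0,y0]
for nm,box,z,L in (("long",(295,180,320,222),.008,58),("short",(250,205,285,225),.007,42)):
    P=onz("top",comp(0,box),z)[:,:2]
    # axis: PCA of filled points
    r=cv2.minAreaRect((P*1e4).astype(np.float32)); c=np.mean(P,0)
    vx,vy,_,_=cv2.fitLine((P*1e4).astype(np.float32),cv2.DIST_L2,0,.01,.01).ravel(); d=np.array([vx,vy])
    pr=(P-c)@d; lat=(P-c)@[-d[1],d[0]]
    hw=[np.ptp(lat[pr>pr.max()-.012]),np.ptp(lat[pr<pr.min()+.012])]
    if hw[1]>hw[0]: d=-d;pr=-pr
    lat=(P-c)@[-d[1],d[0]]
    q=(np.abs(pr-pr.mean())<.012); off=(lat[q].max()+lat[q].min())/2
    mid=c+d*(pr.max()+pr.min())/2+off*np.array([-d[1],d[0]])
    print(nm,"len",np.ptp(pr)*1e3,"hw",np.array(hw)*1e3,"mid",mid.round(4),"head dir deg",np.degrees(np.arctan2(d[1],d[0])).round(1),
      "ends in side px",px("side",[np.r_[mid+d*L/2e3,z],np.r_[mid-d*L/2e3,z]]).round(1).tolist())
for nm,box in (("n240",(232,181,248,198)),("n277",(268,165,285,182))):
    p=comp(0,box); P=onz("top",p,.01)[:,:2]; c=(P.max(0)+P.min(0))/2
    an=np.arange(0,60,5); w=[max(np.ptp(P@[np.cos(a),np.sin(a)]) for a in [0]) if 0 else np.mean([np.ptp(P@[np.cos(np.radians(k+j)),np.sin(np.radians(k+j))]) for j in (0,60,120)]) for k in an]
    print(nm,c.round(4),"side px",px("side",[[*c,.005]]).round(1),dict(zip(an.tolist(),(np.array(w)*1e3).round(1).tolist())))
for nm,box in (("Tlbig",(293,135,341,175)),("Tlsmall",(341,135,372,175)),("Tshort",(132,222,203,272))):
    P=onz("top",comp(0,box,110),.006)[:,:2]; r=cv2.minAreaRect((P*1e3).astype(np.float32)); 
    print(nm,np.round(r[0],1),np.round(r[1],1),r[2],[q.round(0).tolist() for q in cv2.boxPoints(r)])
def tri(tp,sl):
    o,d=ray("top",tp); sl=np.array(sl,float); out=[]
    for i in range(len(tp)):
        best=None
        for z in np.arange(0,.7,.005):
            X=o+d[i]*((z-o[2])/d[i,2]); u=px("side",[X])[0]
            e=np.abs(u[0]-np.interp(u[1],sl[::-1,1] if sl[0,1]>sl[-1,1] else sl[:,1],sl[::-1,0] if sl[0,1]>sl[-1,1] else sl[:,0]))+(1e3 if not(0<=u[1]<=sl[:,1].max()) else 0)
            if best is None or e<best[0]: best=(e,X)
        print(tp[i],round(best[0],1),best[1].round(3))
tri([(205,185),(235,150),(258,110),(280,70),(300,30)],[(225,160),(240,150),(262,125),(285,100),(305,75),(325,50),(345,15),(355,0)])
print("2nd");tri([(325,103),(350,85),(370,60),(385,20)],[(355,195),(375,175),(385,150),(393,110),(400,80),(405,30),(403,0)])
crop(t,125,170,270,280,5,"pics/tc2.png")
```

```text
long len 57.685010027717354 hw [ 9.41742023 19.58563685] mid [0.4389 0.0541] head dir deg -163.9 ends in side px [[272.3, 237.3], [288.6, 223.0]]
short len 44.30465579896334 hw [18.47338521 10.28937072] mid [0.412  0.1317] head dir deg 67.9 ends in side px [[250.5, 209.4], [253.5, 221.4]]
n240 [0.4604 0.1796] side px [[258.3 197.4]] {0: 21.7, 5: 21.5, 10: 21.5, 15: 21.6, 20: 21.7, 25: 21.8, 30: 21.9, 35: 22.1, 40: 22.2, 45: 22.2, 50: 22.2, 55: 22.0}
n277 [0.4894 0.1113] side px [[284.  208.3]] {0: 22.7, 5: 22.5, 10: 22.4, 15: 22.3, 20: 22.2, 25: 22.1, 30: 22.0, 35: 22.2, 40: 22.4, 45: 22.6, 50: 22.8, 55: 22.7}
Tlbig [524.2  30.6] [83.3 54.6] 88.58074188232422 [[496.0, -10.0], [550.0, -12.0], [552.0, 72.0], [498.0, 73.0]]
Tlsmall [521.6 -35.1] [40.4 54.8] 88.96448516845703 [[494.0, -55.0], [549.0, -56.0], [549.0, -15.0], [495.0, -14.0]]
Tshort [348.4 339.4] [56.1 57.6] 9.76583194732666 [[316.0, 363.0], [326.0, 306.0], [381.0, 316.0], [371.0, 373.0]]
(205, 185) 0.1 [0.458 0.233 0.13 ]
(235, 150) 0.4 [0.5   0.179 0.22 ]
(258, 110) 0.7 [0.541 0.144 0.29 ]
(280, 70) 0.8 [0.574 0.118 0.35 ]
(300, 30) 0.3 [0.597 0.098 0.41 ]
2nd
(325, 103) 6.2 [0.61  0.023 0.055]
(350, 85) 0.1 [ 0.626 -0.012  0.11 ]
(370, 60) 0.2 [ 0.635 -0.024  0.205]
(385, 20) 0.3 [ 0.645 -0.016  0.32 ]
```

View pics/tc2.png

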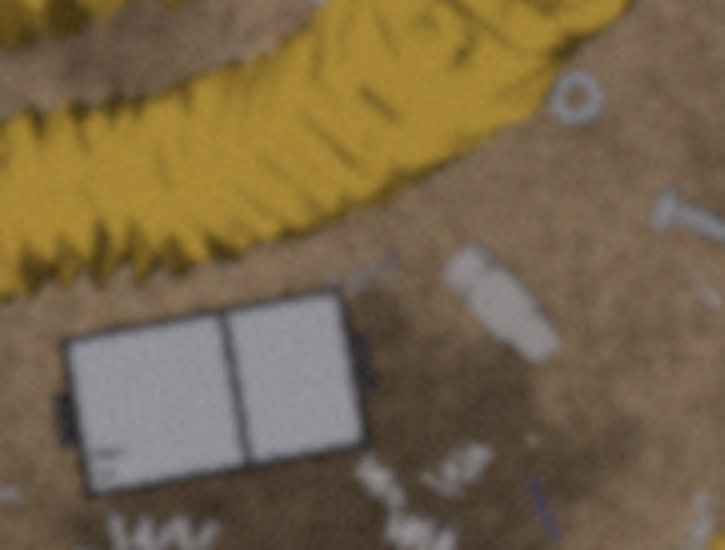

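The tc2 crop shows the short tray's big bay on the left, with its divider at crop (235,390), and the steel coupler at crop (500,305). The hose leans over the left nut, so I'll tilt the tool away from it there. Bolt lengths, bay sizes and side-view reprojections all agree. Next I'll add a planner that prints the moves.

```bash
cat >> h.py <<'E'
from scipy.spatial.transform import Rotation as Ro
def Rt(yaw,lean=0):
    """closing axis at world angle yaw; lean = tilt of the tool's back towards direction yaw-90 (deg)"""
    a=np.radians(yaw); y=np.array([np.cos(a),np.sin(a),0]); z=np.array([0,0,-1.])
    R=np.c_[np.cross(y,z),y,z]
    return (Ro.from_rotvec(y*np.radians(lean))*Ro.from_matrix(R)).as_matrix() # check sign by printing back
def plan(pos,yaw,lean=0):
    o=bot.get_obs(); R0=np.array(o["eef_rot"]); R1=Rt(yaw,lean)
    rv=np.degrees(Ro.from_matrix(R0.T@R1).as_rotvec())
    dp=np.array(pos)-o["tcp_pos"]
    f=lambda a,k:np.round(a,k).tolist()
    print("t",round(o["time"],2),"at",f(o["tcp_pos"],4),"turn",f(rv,2),"then shift cm",f(R1.T@dp*100,2),"back dir",f(-R1[:,2],2),
      "gap",round(o["finger_gap"],4),"F",f(o["ft_force"],1),"grip",f(o["grasp_force"],1),"q",f(o["q"],2))
E
python3 -c "
from h import *
plan([.4351,.0530,.08],106.1); plan([.4351,.0530,.08],106.1,20)"
```

```text
t 0.1 at [0.1475, 0.5551, 0.2475] turn [-0.1, -0.04, -30.99] then shift cm [-13.7, -56.22, 16.75] back dir [-0.0, -0.0, 1.0] gap 0.0854 F [0.2, -0.6, -0.3] grip 0.0 q [1.24, 0.31, 1.51, 0.0, 1.33, -0.07]
t 0.1 at [0.1475, 0.5551, 0.2475] turn [5.31, 19.47, -30.69] then shift cm [-18.61, -56.22, 11.05] back dir [0.33, 0.09, 0.94] gap 0.0854 F [0.2, -0.6, -0.3] grip 0.0 q [1.24, 0.31, 1.51, 0.0, 1.33, -0.07]
```

apply_moves:
  targets: "4 0 0 0 0 0 -7.75;4 0 0 0 0 0 -7.75;4 0 0 0 0 0 -7.75;4 0 0 0 0 0 -7.75;4 -0.98 -4.02 0 0 0 0;4 -0.98 -4.02 0 0 0 0;4 -0.98 -4.02 0 0 0 0;4 -0.98 -4.02 0 0 0 0"

```text
time: 0.9
tcp_pos: [0.2303, 0.4105, 0.2478]
eef_rot: [[-0.96, -0.278, -0.0], [-0.278, 0.96, -0.001], [0.001, -0.001, -1.0]]
ft_force: [0.3, -0.2, -0.2]
finger_gap: 0.0399
grasp_force: 0.0
```

apply_moves:
  targets: "4 -0.98 -4.02 0 0 0 0;4 -0.98 -4.02 0 0 0 0;4 -0.98 -4.02 0 0 0 0;4 -0.98 -4.02 0 0 0 0;4 -0.98 -4.02 0 0 0 0;4 -0.98 -4.02 0 0 0 0;4 -0.98 -4.02 0 0 0 0;4 -0.98 -4.02 0 0 0 0"

```text
time: 1.7
tcp_pos: [0.3948, 0.1233, 0.2482]
eef_rot: [[-0.961, -0.277, -0.0], [-0.277, 0.961, 0.0], [0.0, 0.0, -1.0]]
ft_force: [-0.2, 0.3, 0.2]
finger_gap: 0.0402
grasp_force: 0.0
```

apply_moves:
  targets: "4 -0.98 -4.02 0 0 0 0;4 -0.98 -4.02 0 0 0 0;4 0 0 4 0 0 0;4 0 0 4 0 0 0;4 0 0 4 0 0 0;4 0 0 3 0 0 0;4 0 0 0 0 0 0"

```text
time: 2.4
tcp_pos: [0.432, 0.0529, 0.0949]
eef_rot: [[-0.961, -0.277, -0.01], [-0.277, 0.961, -0.0], [0.009, 0.002, -1.0]]
ft_force: [-0.3, -0.2, 0.4]
finger_gap: 0.04
grasp_force: 0.0
```

```bash
python3 -c "
from h import *
plan([.4351,.0530,.03],106.1)
t=imaging.camera('top');s=imaging.camera('side')
crop(s,200,110,360,260,5,'pics/s1.png')"
```

```text
t 2.4 at [0.432, 0.0529, 0.0949] turn [0.14, -0.53, -0.0] then shift cm [-0.3, -0.07, 6.49] back dir [-0.0, -0.0, 1.0] gap 0.04 F [-0.3, -0.2, 0.4] grip 0.0 q [0.02, 0.31, 1.99, 0.0, 0.85, -1.83]
```

View pics/s1.png

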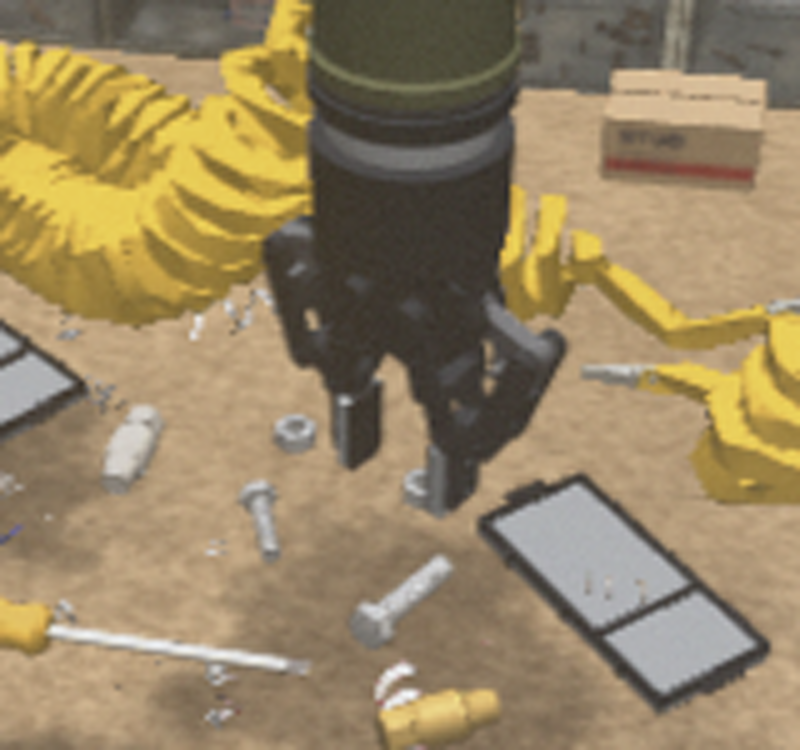

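The picture shows the fingertips at about (270,203) and (287,212), above the long bolt and straddling its line. Clear to descend.

apply_moves:
  targets: "4 -0.3 -0.07 3 0 -0.5 0;4 0 0 3 0 0 0;4 0 0 1 0 0 0;4 0 0 0.5 0 0 0;4 0 0 0 0 0 0;0 0 0 0 0 0 0;0 0 0 0 0 0 0;0 0 0 0 0 0 0"

```text
time: 3.3
tcp_pos: [0.4401, 0.0535, 0.0245]
eef_rot: [[-0.961, -0.277, 0.011], [-0.277, 0.961, 0.003], [-0.011, -0.001, -1.0]]
ft_force: [-0.7, 1.3, 7.4]
finger_gap: 0.0082
grasp_force: 58.7
```

apply_moves:
  targets: "0 0 0 0 0 0 0;0 0 0 0 0 0 0;0 0 0 0 0 0 0;0 0 0 0 0 0 0"

```text
time: 3.7
tcp_pos: [0.4401, 0.0535, 0.0245]
eef_rot: [[-0.961, -0.277, 0.011], [-0.277, 0.961, 0.003], [-0.011, -0.001, -1.0]]
ft_force: [-0.5, 0.6, 6.0]
finger_gap: 0.0089
grasp_force: 58.7
```

```bash
python3 -c "
from h import *
plan([.4351,.0530,.08],106.1)"
```

```text
t 3.7 at [0.4401, 0.0535, 0.0245] turn [-0.03, 0.65, 0.01] then shift cm [0.5, 0.09, -5.55] back dir [-0.0, -0.0, 1.0] gap 0.0089 F [-0.5, 0.6, 6.0] grip 58.7 q [0.02, 0.44, 2.06, 0.0, 0.63, -1.83]
```

apply_moves:
  targets: "3 0 0 0 0 0 0;3 0 0 0 0 0 0;3 0.5 0 0 0 0.6 0;3 0 0 0.2 0 0 0;3 0 0 0.2 0 0 0;3 0 0 0 0 0 0;3 0 0 0 0 0 0"

```text
time: 4.4
tcp_pos: [0.4343, 0.052, 0.019]
eef_rot: [[-0.961, -0.278, -0.002], [-0.278, 0.961, -0.0], [0.002, 0.0, -1.0]]
ft_force: [-1.4, -0.9, 0.4]
finger_gap: 0.0296
grasp_force: 0.0
```

```bash
python3 -c "
from h import *
plan([.4351,.0530,.08],106.1)
s=imaging.camera('side')
crop(s,230,170,330,260,8,'pics/s2.png')"
```

```text
t 4.4 at [0.4343, 0.052, 0.019] turn [0.01, -0.13, 0.01] then shift cm [-0.11, 0.08, -6.1] back dir [-0.0, -0.0, 1.0] gap 0.0296 F [-1.4, -0.9, 0.4] grip 0.0 q [0.02, 0.45, 2.07, -0.0, 0.63, -1.83]
```

View pics/s2.png

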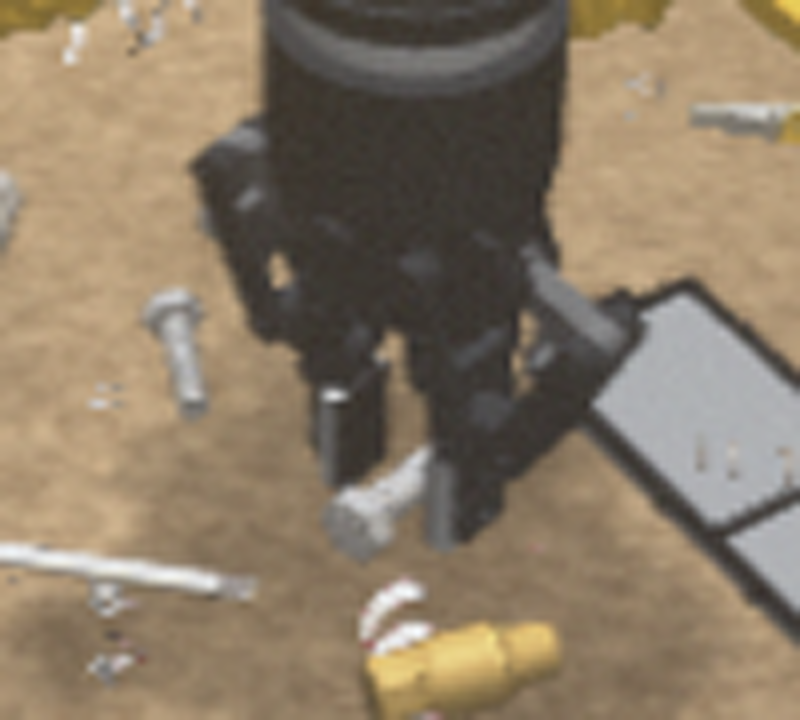

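The fingers straddle the shank at (285,226), right beside the head. Closing now.

apply_moves:
  targets: "3 0 0 0.1 0 0 0;0 0 0 0 0 0 0;0 0 0 0 0 0 0;0 0 0 0 0 0 0;0 0 0 0 0 0 0"

```text
time: 4.95
tcp_pos: [0.4344, 0.052, 0.0184]
eef_rot: [[-0.961, -0.278, -0.002], [-0.278, 0.961, -0.0], [0.002, -0.0, -1.0]]
ft_force: [0.0, 0.1, 1.6]
finger_gap: 0.0093
grasp_force: 58.6
```

apply_moves:
  targets: "0 0 0 -1 0 0 0;0 0 0 -2 0 0 0;0 0 0 -3 0 0 0;0 0 0 0 0 0 0;0 0 0 0 0 0 0"

```text
time: 5.45
tcp_pos: [0.4351, 0.052, 0.0792]
eef_rot: [[-0.961, -0.278, 0.001], [-0.278, 0.961, -0.0], [-0.001, -0.001, -1.0]]
ft_force: [-0.5, 0.5, -0.8]
finger_gap: 0.0093
grasp_force: 58.5
```

```bash
python3 -c "
from h import *
plan([.525,.0306,.08],-1.5)
s=imaging.camera('side')
crop(s,230,140,330,240,6,'pics/s3.png')"
```

```text
t 5.45 at [0.4351, 0.052, 0.0792] turn [0.01, 0.06, 107.61] then shift cm [-1.91, 9.04, -0.08] back dir [-0.0, -0.0, 1.0] gap 0.0093 F [-0.5, 0.5, -0.8] grip 58.5 q [0.02, 0.34, 2.01, -0.0, 0.8, -1.83]
```

View pics/s3.png

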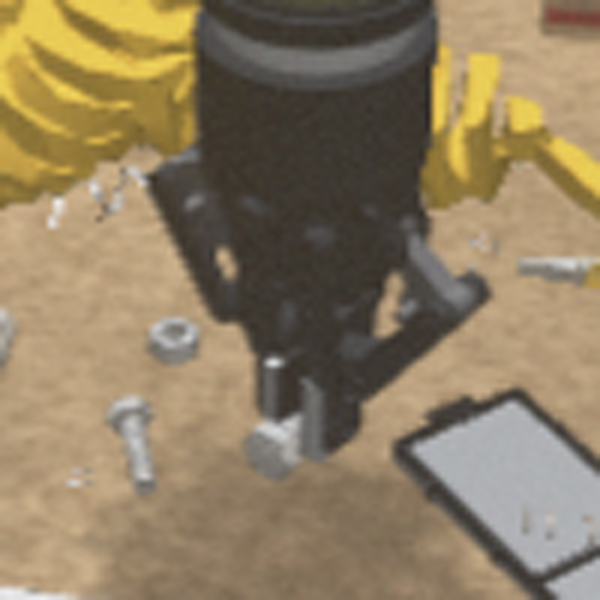

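The picture shows the long bolt held level between the pads, head toward the camera. I'll turn and move it over the long tray's big bay.

apply_moves:
  targets: "0 0 0 0 0 0 8.28;0 0 0 0 0 0 8.28;0 0 0 0 0 0 8.28;0 0 0 0 0 0 8.28;0 0 0 0 0 0 8.28;0 0 0 0 0 0 8.28;0 0 0 0 0 0 8.28;0 0 0 0 0 0 8.28"

```text
time: 6.3
tcp_pos: [0.4333, 0.052, 0.077]
eef_rot: [[-0.636, 0.771, -0.005], [0.771, 0.636, -0.001], [0.003, -0.004, -1.0]]
ft_force: [0.1, -0.1, -0.3]
finger_gap: 0.0092
grasp_force: 58.5
```

apply_moves:
  targets: "0 0 0 0 0 0 8.28;0 0 0 0 0 0 8.28;0 0 0 0 0 0 8.28;0 0 0 0 0 0 8.28;0 0 0 0 0 0 8.28;0 -0.5 2.9 0 0 0 0;0 -0.5 2.9 0 0 0 0;0 -0.5 2.9 0 0 0 0"

```text
time: 7.1
tcp_pos: [0.5207, 0.0346, 0.0767]
eef_rot: [[0.026, 1.0, -0.005], [1.0, -0.026, -0.0], [-0.001, -0.005, -1.0]]
ft_force: [0.0, -0.1, 0.4]
finger_gap: 0.0094
grasp_force: 58.7
```

apply_moves:
  targets: "0 0 0 0 0 0 0;0 0 0 0 0 0 0;0 0 0 0 0 0 0"

```text
time: 7.4
tcp_pos: [0.5188, 0.0348, 0.0769]
eef_rot: [[0.027, 1.0, -0.006], [1.0, -0.027, -0.0], [-0.001, -0.006, -1.0]]
ft_force: [-1.0, 0.6, -0.2]
finger_gap: 0.0091
grasp_force: 58.7
```

```bash
python3 -c "
from h import *
plan([.522,.0346,.026],-1.5)
s=imaging.camera('side')
crop(s,260,150,360,250,6,'pics/s4.png')"
```

```text
t 7.4 at [0.5188, 0.0348, 0.0769] turn [-0.33, 0.03, -0.03] then shift cm [-0.01, 0.32, 5.09] back dir [-0.0, -0.0, 1.0] gap 0.0091 F [-1.0, 0.6, -0.2] grip 58.7 q [-0.01, 0.43, 1.83, -0.0, 0.89, 0.01]
```

View pics/s4.png

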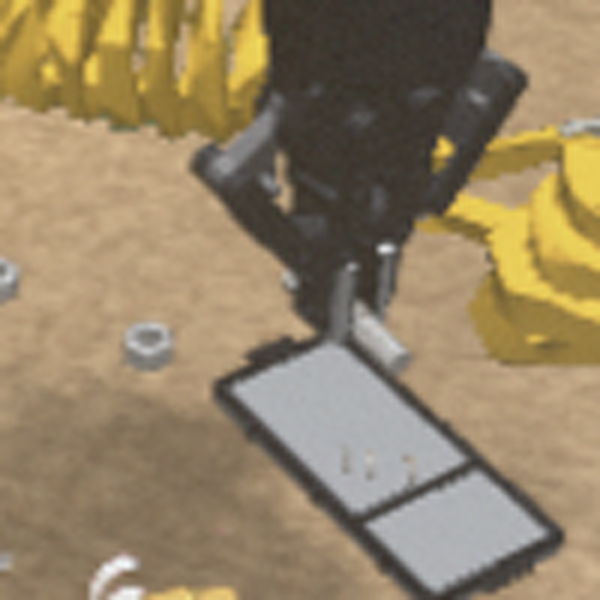

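Bolt is held level along the tray, shank tip towards the nut bay. Lowering.

apply_moves:
  targets: "0 0 0.2 2.5 0 0 0;0 0 0 1.6 0 0 0;0 0 0 0.5 0 0 0;0 0 0 0.4 0 0 0;0 0 0 0 0 0 0;0 0 0 0 0 0 0"

```text
time: 8.05
tcp_pos: [0.5233, 0.0347, 0.0287]
eef_rot: [[0.027, 1.0, -0.001], [1.0, -0.027, -0.0], [-0.0, -0.001, -1.0]]
ft_force: [-0.9, 0.5, -0.5]
finger_gap: 0.0096
grasp_force: 58.7
```

apply_moves:
  targets: "0 0 0 0.2 0 0 0;0 0 0 0.1 0 0 0;0 0 0 0 0 0 0"

```text
time: 8.35
tcp_pos: [0.5231, 0.0346, 0.0253]
eef_rot: [[0.027, 1.0, -0.001], [1.0, -0.027, -0.0], [-0.001, -0.001, -1.0]]
ft_force: [-0.1, -0.4, -0.6]
finger_gap: 0.0091
grasp_force: 58.7
```

apply_moves:
  targets: "2 0 0 0 0 0 0;2 0 0 0 0 0 0;2 0 0 0 0 0 0;2 0 0 -1 0 0 0;2 0 0 -3 0 0 0;2 0 0 -3 0 0 0;2 0 0 0 0 0 0;2 0 0 0 0 0 0"

```text
time: 9.15
tcp_pos: [0.5238, 0.0347, 0.0964]
eef_rot: [[0.027, 1.0, 0.001], [1.0, -0.027, -0.001], [-0.0, 0.001, -1.0]]
ft_force: [0.4, -1.1, -1.1]
finger_gap: 0.0201
grasp_force: 0.0
```

```bash
python3 -c "
from h import *
plan([.4135,.1354,.09],-22.1)
s=imaging.camera('side')
crop(s,250,140,360,250,5,'pics/s5.png')"
```

```text
t 9.15 at [0.5238, 0.0347, 0.0964] turn [0.06, 0.02, 20.58] then shift cm [5.19, -14.01, 0.64] back dir [-0.0, -0.0, 1.0] gap 0.0201 F [0.4, -1.1, -1.1] grip 0.0 q [-0.01, 0.4, 1.81, -0.0, 0.93, 0.01]
```

View pics/s5.png

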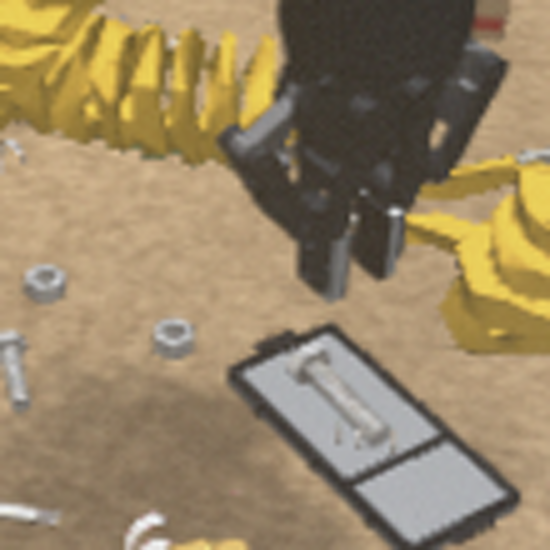

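The long bolt lies lengthwise in the big bay, at crop (345,400). Next is the short bolt.

apply_moves:
  targets: "3 0 0 0 0 0 6.86;3 0 0 0 0 0 6.86;3 0 0 0 0 0 6.86;3 1.3 -3.5 0 0 0 0;3 1.3 -3.5 0 0 0 0;3 1.3 -3.5 0 0 0 0;3 1.3 -3.5 0 0 0 0;3 0 0 0 0 0 0"

```text
time: 10.0
tcp_pos: [0.4065, 0.1366, 0.0937]
eef_rot: [[0.373, 0.928, -0.01], [0.928, -0.373, -0.001], [-0.005, -0.009, -1.0]]
ft_force: [-0.7, -0.6, 0.3]
finger_gap: 0.0297
grasp_force: 0.0
```

apply_moves:
  targets: "3 0 0 3 0 0 0;3 0 0 2 0 0 0;3 0 0 0 0 0 0;3 0 0 0 0 0 0;3 0 0 0 0 0 0;3 0 0 0 0 0 0"

```text
time: 10.6
tcp_pos: [0.4137, 0.1355, 0.046]
eef_rot: [[0.377, 0.926, -0.0], [0.926, -0.377, -0.0], [-0.0, 0.0, -1.0]]
ft_force: [-0.6, 1.0, 0.8]
finger_gap: 0.0302
grasp_force: 0.0
```

```bash
python3 -c "
from h import *
plan([.4135,.1354,.018],-22.1)
s=imaging.camera('side')
crop(s,200,150,320,250,6,'pics/s6.png')"
```

```text
t 10.6 at [0.4137, 0.1355, 0.046] turn [0.0, 0.01, -0.03] then shift cm [-0.02, -0.02, 2.8] back dir [-0.0, -0.0, 1.0] gap 0.0302 F [-0.6, 1.0, 0.8] grip 0.0 q [0.22, 0.39, 2.05, -0.0, 0.7, 0.61]
```

View pics/s6.png

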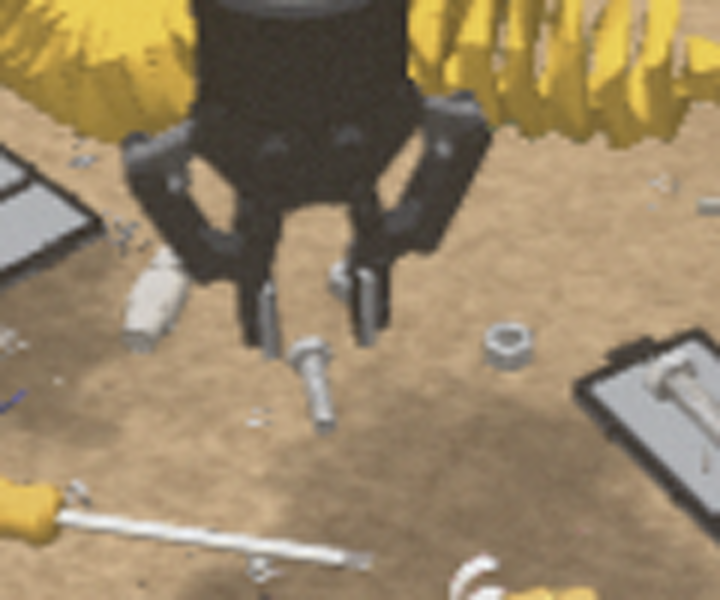

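The fingers straddle the short bolt, with both tips beside its head at crop (310,355). Descending and closing.

apply_moves:
  targets: "3 0 0 2 0 0 0;3 0 0 0.8 0 0 0;3 0 0 0 0 0 0;3 0 0 0 0 0 0;0 0 0 0 0 0 0;0 0 0 0 0 0 0;0 0 0 0 0 0 0;0 0 0 0 0 0 0"

```text
time: 11.45
tcp_pos: [0.413, 0.1355, 0.0176]
eef_rot: [[0.376, 0.927, -0.001], [0.927, -0.376, -0.0], [-0.001, -0.001, -1.0]]
ft_force: [-0.1, -0.6, 4.1]
finger_gap: 0.0073
grasp_force: 58.8
```

apply_moves:
  targets: "0 0 0 -1 0 0 0;0 0 0 -2 0 0 0;0 0 0 -3 0 0 0;0 0 0 -1 0 0 0;0 0 0 0 0 0 0;0 0 0 0 0 0 0"

```text
time: 12.05
tcp_pos: [0.4126, 0.1354, 0.0871]
eef_rot: [[0.376, 0.926, -0.002], [0.926, -0.376, -0.001], [-0.001, -0.001, -1.0]]
ft_force: [-0.0, 0.6, -2.0]
finger_gap: 0.0074
grasp_force: 58.8
```

```bash
python3 -c "
from h import *
plan([.3440,.3425,.085],9.8)"
```

```text
t 12.05 at [0.4126, 0.1354, 0.0871] turn [-0.09, 0.04, -31.91] then shift cm [21.57, -3.24, 0.21] back dir [-0.0, -0.0, 1.0] gap 0.0074 F [-0.0, 0.6, -2.0] grip 58.8 q [0.22, 0.32, 2.0, -0.0, 0.82, 0.61]
```

apply_moves:
  targets: "0 0 0 0 0 0 -7.98;0 0 0 0 0 0 -7.98;0 0 0 0 0 0 -7.98;0 0 0 0 0 0 -7.98;0 3.67 -2.16 0 0 0 0;0 3.67 -2.16 0 0 0 0;0 0 0 0 0 0 0;0 0 0 0 0 0 0"

```text
time: 12.85
tcp_pos: [0.3564, 0.2006, 0.0863]
eef_rot: [[-0.173, 0.985, -0.004], [0.985, 0.173, -0.002], [-0.001, -0.004, -1.0]]
ft_force: [1.0, -0.1, -0.5]
finger_gap: 0.0069
grasp_force: 58.7
```

```bash
python3 -c "
from h import *
plan([.3445,.3428,.085],9.8)
for n,cols in (('side',range(175,250,15)),('top',range(130,250,20))):
    im=cv2.imread('pics/%s0.png'%n); h=cv2.cvtColor(im,cv2.COLOR_BGR2HSV)
    m=(h[...,1]>150)&(abs(h[...,0].astype(int)-25)<8)
    for u in cols:
        r=np.where(m[:235 if n=='top' else 190,u])[0]
        if len(r): print(n,u,r.max(),[onz(n,[[u,r.max()]],z)[0,:2].round(3).tolist() for z in (0,.03,.08,.13)])
"
```

```text
t 12.85 at [0.3564, 0.2006, 0.0863] turn [-0.24, 0.06, 0.18] then shift cm [14.21, 1.24, 0.13] back dir [-0.0, -0.0, 1.0] gap 0.0069 F [1.0, -0.1, -0.5] grip 58.7 q [0.41, 0.3, 2.05, -0.0, 0.8, 0.24]
side 175 143 [[0.392, 0.544], [0.377, 0.496], [0.352, 0.416], [0.327, 0.336]]
side 190 154 [[0.405, 0.462], [0.389, 0.418], [0.363, 0.345], [0.337, 0.272]]
side 205 165 [[0.416, 0.387], [0.4, 0.347], [0.373, 0.28], [0.346, 0.213]]
side 220 172 [[0.435, 0.334], [0.418, 0.296], [0.389, 0.234], [0.361, 0.171]]
side 235 170 [[0.474, 0.319], [0.455, 0.282], [0.423, 0.22], [0.391, 0.159]]
top 130 227 [[0.392, 0.39], [0.392, 0.382], [0.392, 0.368], [0.391, 0.355]]
top 150 221 [[0.403, 0.352], [0.403, 0.345], [0.402, 0.334], [0.401, 0.323]]
top 170 220 [[0.405, 0.314], [0.404, 0.308], [0.403, 0.299], [0.402, 0.29]]
top 190 213 [[0.417, 0.276], [0.416, 0.272], [0.414, 0.264], [0.413, 0.257]]
top 210 204 [[0.434, 0.238], [0.432, 0.235], [0.43, 0.23], [0.427, 0.225]]
top 230 192 [[0.456, 0.199], [0.454, 0.198], [0.45, 0.195], [0.446, 0.192]]
```

apply_moves:
  targets: "0 3.55 0.3 0 0 0 0.1;0 3.55 0.3 0 0 0 0;0 3.55 0.3 0 0 0 0;0 3.55 0.2 0 0 0 0;0 0 0 0 0 0 0;0 0 0 0 0 0 0;0 0 0 0 0 0 0;0 0 0 0 0 0 0"

```text
time: 13.65
tcp_pos: [0.3447, 0.3406, 0.0869]
eef_rot: [[-0.167, 0.986, -0.003], [0.986, 0.167, -0.002], [-0.001, -0.003, -1.0]]
ft_force: [0.6, 0.2, -0.8]
finger_gap: 0.0071
grasp_force: 58.7
```

```bash
python3 -c "
from h import *
plan([.3445,.3428,.0245],9.8)
"
```

```text
t 13.65 at [0.3447, 0.3406, 0.0869] turn [-0.17, 0.07, -0.18] then shift cm [0.22, 0.02, 6.24] back dir [-0.0, -0.0, 1.0] gap 0.0071 F [0.6, 0.2, -0.8] grip 58.7 q [0.69, 0.37, 1.9, 0.0, 0.87, 0.52]
```

apply_moves:
  targets: "0 0.2 0 3 0 0 0;0 0 0 2 0 0 0;0 0 0 0.7 0 0 0;0 0 0 0.3 0 0 0;0 0 0 0.2 0 0 0;0 0 0 0 0 0 0;0 0 0 0 0 0 0"

```text
time: 14.35
tcp_pos: [0.3447, 0.3446, 0.026]
eef_rot: [[-0.169, 0.986, -0.0], [0.986, 0.169, 0.0], [0.001, -0.0, -1.0]]
ft_force: [0.5, -0.9, -0.6]
finger_gap: 0.0072
grasp_force: 58.7
```

apply_moves:
  targets: "0 -0.1 0 0.15 0 0 0;0 0 0 0 0 0 0;1.6 0 0 0 0 0 0;1.6 0 0 0 0 0 0;1.6 0 0 0 0 0 0;1.6 0 0 -1 0 0 0;1.6 0 0 -3 0 0 0;1.6 0 0 -3 0 0 0"

```text
time: 15.15
tcp_pos: [0.344, 0.3428, 0.0945]
eef_rot: [[-0.169, 0.986, -0.003], [0.986, 0.169, -0.002], [-0.001, -0.003, -1.0]]
ft_force: [0.9, 0.5, -0.7]
finger_gap: 0.0161
grasp_force: 0.0
```

```bash
python3 -c "
from h import *
plan([.3564,.2006,.1],9.8)
s=imaging.camera('side')
a=s[130:230,160:260]; b=s[170:270,260:360]
crop(np.hstack([a,b]),0,0,200,100,4,'pics/s7.png')
"
```

```text
t 15.15 at [0.344, 0.3428, 0.0945] turn [-0.2, 0.07, -0.08] then shift cm [-14.23, -1.2, -0.55] back dir [-0.0, -0.0, 1.0] gap 0.0161 F [0.9, 0.5, -0.7] grip 0.0 q [0.7, 0.36, 1.89, 0.0, 0.89, 0.53]
```

View pics/s7.png

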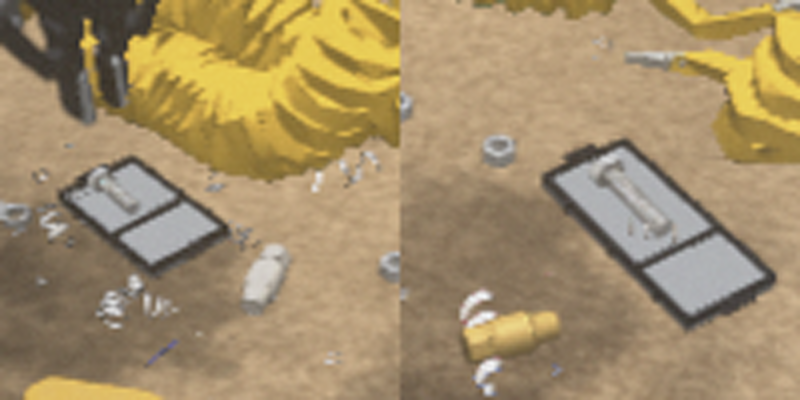

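Both bolts lie lengthwise in their big bays, and both nut bays are empty. Now I'll go for the nut nearer the long tray, tool leaning away from the hose.

apply_moves:
  targets: "2 -3.55 -0.3 0 0 0 0;2 -3.55 -0.3 0 0 0 0;2 -3.55 -0.3 0 0 0 0;2 -3.55 -0.3 0 0 0 0;4 -2.88 0.99 0 0 0 0;4 -2.88 0.99 0 0 0 0;4 -2.88 0.99 0 0 0 0;4 0 0 0 0 0 0"

```text
time: 16.0
tcp_pos: [0.403, 0.119, 0.0946]
eef_rot: [[-0.165, 0.986, 0.002], [0.986, 0.165, -0.001], [-0.001, 0.001, -1.0]]
ft_force: [-0.1, 0.2, 0.2]
finger_gap: 0.0401
grasp_force: 0.0
```

apply_moves:
  targets: "4 0 0 0 0 0 0;4 0 0 0 0 0 0"

```text
time: 16.2
tcp_pos: [0.3999, 0.1215, 0.0939]
eef_rot: [[-0.169, 0.986, -0.002], [0.986, 0.169, -0.0], [0.0, -0.002, -1.0]]
ft_force: [-0.1, 0.3, -0.3]
finger_gap: 0.0403
grasp_force: 0.0
```

```bash
python3 -c "
from h import *
plan([.4805,.0959,.0885],-30,12)
t=cv2.resize(imaging.camera('top')[160:200,230:290],None,fx=6,fy=6,interpolation=2)
h=cv2.cvtColor(t,cv2.COLOR_RGB2HSV);m=((h[...,1]<60)&(h[...,2]>100)).astype(np.uint8)
for c in cv2.findContours(m,0,2)[0]:
    if cv2.contourArea(c)>1000: p,r=cv2.minEnclosingCircle(c); p=(np.array(p)+.5)/6-.5+[230,160]; print(p,r/6,onz('top',[p],.01))
"
```

```text
t 16.2 at [0.3999, 0.1215, 0.0939] turn [-4.28, 11.55, 39.56] then shift cm [1.66, 8.26, 0.91] back dir [-0.1, -0.18, 0.98] gap 0.0403 F [-0.1, 0.3, -0.3] grip 0.0 q [0.19, 0.29, 2.03, 0.0, 0.83, 0.02]
```

apply_moves:
  targets: "4 0 0 0 -0.86 2.31 7.91;4 0 0 0 -0.86 2.31 7.91;4 0 0 0 -0.86 2.31 7.91;4 0 0 0 -0.86 2.31 7.91;4 0 0 0 -0.86 2.31 7.91;4 0.83 4.13 0.45 0 0 0;4 0.83 4.13 0.45 0 0 0;4 0 0 0 0 0 0"

```text
time: 17.05
tcp_pos: [0.4886, 0.0951, 0.0895]
eef_rot: [[0.488, 0.866, 0.114], [0.847, -0.501, 0.179], [0.212, 0.009, -0.977]]
ft_force: [0.8, 0.1, 1.3]
finger_gap: 0.0396
grasp_force: 0.0
```

apply_moves:
  targets: "4 0 0 0 0 0 0;4 0 0 0 0 0 0"

```text
time: 17.25
tcp_pos: [0.4792, 0.0965, 0.0881]
eef_rot: [[0.488, 0.867, 0.102], [0.848, -0.499, 0.18], [0.207, -0.002, -0.978]]
ft_force: [0.4, 0.2, -0.9]
finger_gap: 0.04
grasp_force: 0.0
```

```bash
python3 -c "
from h import *
plan([.4878,.1085,.020],-30,12)
"
```

```text
t 17.25 at [0.4792, 0.0965, 0.0881] turn [-0.11, 0.06, 0.08] then shift cm [0.03, 0.15, 6.96] back dir [-0.1, -0.18, 0.98] gap 0.04 F [0.4, 0.2, -0.9] grip 0.0 q [-0.02, 0.34, 1.99, 0.28, 0.73, 0.3]
```

apply_moves:
  targets: "4 0 0.12 3 0 0 0;4 0 0 2.5 0 0 0;4 0 0 1 0 0 0;4 0 0 0.4 0 0 0;4 0 0 0 0 0 0;4 0 0 0 0 0 0;4 0 0 0 0 0 0"

```text
time: 17.95
tcp_pos: [0.4899, 0.1073, 0.0219]
eef_rot: [[0.488, 0.866, 0.106], [0.847, -0.5, 0.18], [0.209, 0.002, -0.978]]
ft_force: [0.5, 0.1, -0.2]
finger_gap: 0.0401
grasp_force: 0.0
```

```bash
python3 -c "
from h import *
plan([.4878,.1085,.020],-30,12)
s=imaging.camera('side')
crop(s,240,150,330,240,6,'pics/s8.png')"
```

```text
t 17.95 at [0.4899, 0.1073, 0.0219] turn [0.13, -0.06, 0.03] then shift cm [-0.04, -0.24, 0.19] back dir [-0.1, -0.18, 0.98] gap 0.0401 F [0.5, 0.1, -0.2] grip 0.0 q [0.0, 0.47, 2.04, 0.35, 0.55, 0.24]
```

View pics/s8.png

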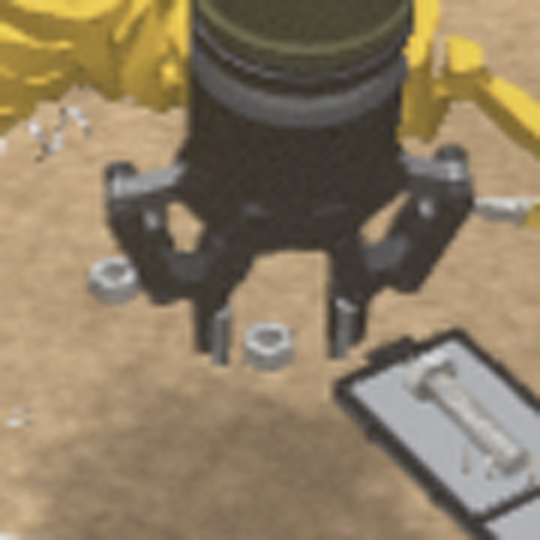

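The nut sits between the fingers, slightly left of centre at crop (268,345). Nudging and closing.

apply_moves:
  targets: "4 0 -0.2 0.15 0 0 0;4 0 0 0 0 0 0;0 0 0 0 0 0 0;0 0 0 0 0 0 0;0 0 0 0 0 0 0;0 0 0 0 0 0 0"

```text
time: 18.6
tcp_pos: [0.4878, 0.1085, 0.0199]
eef_rot: [[0.489, 0.866, 0.105], [0.847, -0.5, 0.18], [0.208, 0.001, -0.978]]
ft_force: [-3.3, -1.8, 5.3]
finger_gap: 0.0164
grasp_force: 58.6
```

apply_moves:
  targets: "0 0 0 -1 0 0 0;0 0 0 -2 0 0 0;0 0 0 -3 0 0 0;0 0 0 0 0 0 0;0 0 0 0 0 0 0;0 0 0 0 0 0 0"

```text
time: 19.2
tcp_pos: [0.481, 0.0979, 0.0778]
eef_rot: [[0.489, 0.866, 0.104], [0.847, -0.5, 0.18], [0.208, 0.0, -0.978]]
ft_force: [0.9, -0.1, -0.5]
finger_gap: 0.0165
grasp_force: 58.9
```

```bash
python3 -c "
from h import *
plan([.5216,-.0351,.07],-1.5)
"
```

```text
t 19.2 at [0.481, 0.0979, 0.0778] turn [2.99, -11.73, -28.39] then shift cm [-13.19, 4.4, 0.78] back dir [-0.0, -0.0, 1.0] gap 0.0165 F [0.9, -0.1, -0.5] grip 58.9 q [-0.02, 0.36, 2.0, 0.29, 0.7, 0.29]
```

apply_moves:
  targets: "0 0 0 0 0.75 -2.93 -7.1;0 0 0 0 0.75 -2.93 -7.1;0 0 0 0 0.75 -2.93 -7.1;0 0 0 0 0.75 -2.93 -7.1;0 -3.3 1.1 0 0 0 0;0 -3.3 1.1 0 0 0 0;0 -3.3 1.1 0 0 0 0;0 -3.3 1.1 0 0 0 0"

```text
time: 20.0
tcp_pos: [0.5216, -0.0359, 0.0768]
eef_rot: [[0.025, 1.0, -0.002], [1.0, -0.025, 0.001], [0.001, -0.002, -1.0]]
ft_force: [0.1, 0.8, -0.1]
finger_gap: 0.0162
grasp_force: 58.9
```

apply_moves:
  targets: "0 0 0 0 0 0 0;0 0 0 0 0 0 0;0 0 0 0 0 0 0"

```text
time: 20.3
tcp_pos: [0.5208, -0.0345, 0.0773]
eef_rot: [[0.026, 1.0, -0.002], [1.0, -0.026, 0.001], [0.001, -0.002, -1.0]]
ft_force: [-1.2, 0.2, 0.8]
finger_gap: 0.0166
grasp_force: 58.9
```

```bash
python3 -c "
from h import *
plan([.5216,-.0351,.029],-1.5)
"
```

```text
t 20.3 at [0.5208, -0.0345, 0.0773] turn [-0.12, -0.06, 0.02] then shift cm [-0.06, 0.08, 4.83] back dir [-0.0, -0.0, 1.0] gap 0.0166 F [-1.2, 0.2, 0.8] grip 58.9 q [-0.15, 0.43, 1.83, 0.0, 0.89, -0.12]
```

apply_moves:
  targets: "0 0 0 2.5 0 0 0;0 0 0 1.5 0 0 0;0 0 0 0.5 0 0 0;0 0 0 0.3 0 0 0;0 0 0 0 0 0 0;0 0 0 0 0 0 0"

```text
time: 20.9
tcp_pos: [0.5225, -0.035, 0.0308]
eef_rot: [[0.026, 1.0, 0.002], [1.0, -0.026, 0.0], [0.0, 0.002, -1.0]]
ft_force: [0.1, -0.0, 0.1]
finger_gap: 0.0165
grasp_force: 58.9
```

apply_moves:
  targets: "2.6 0 0 0 0 0 0;2.6 0 0 0 0 0 0;2.6 0 0 0 0 0 0;2.6 0 0 0 0 0 0;2.6 0 0 -1 0 0 0;2.6 0 0 -3 0 0 0;2.6 0 0 -3 0 0 0;2.6 0 0 0 0 0 0"

```text
time: 21.7
tcp_pos: [0.5252, -0.0358, 0.1045]
eef_rot: [[0.026, 1.0, 0.009], [1.0, -0.026, -0.001], [-0.001, 0.009, -1.0]]
ft_force: [0.5, -0.2, 0.3]
finger_gap: 0.0258
grasp_force: 0.0
```

apply_moves:
  targets: "2.6 0 0 0 0 0 0;2.6 0 0 0 0 0 0"

```text
time: 21.9
tcp_pos: [0.5212, -0.0352, 0.0998]
eef_rot: [[0.026, 1.0, -0.001], [1.0, -0.026, 0.0], [0.0, -0.001, -1.0]]
ft_force: [-0.4, -0.2, -0.5]
finger_gap: 0.026
grasp_force: 0.0
```

```bash
python3 -c "
from h import *
plan([.41,.09,.10],-1.5)
"
```

```text
t 21.9 at [0.5212, -0.0352, 0.0998] turn [-0.03, -0.03, 0.01] then shift cm [12.22, -11.45, -0.02] back dir [-0.0, -0.0, 1.0] gap 0.026 F [-0.4, -0.2, -0.5] grip 0.0 q [-0.15, 0.4, 1.81, 0.0, 0.94, -0.12]
```

apply_moves:
  targets: "4 3.05 -2.86 0 0 0 0;4 3.05 -2.86 0 0 0 0;4 3.05 -2.86 0 0 0 0;4 3.05 -2.86 0 0 0 0;4 0 0 0 0 0 0;4 0 0 0 0 0 0;4 0 0 0 0 0 0"

```text
time: 22.6
tcp_pos: [0.4118, 0.0893, 0.0999]
eef_rot: [[0.026, 1.0, 0.001], [1.0, -0.026, 0.0], [0.0, 0.001, -1.0]]
ft_force: [0.6, 0.2, -0.3]
finger_gap: 0.0403
grasp_force: 0.0
```

```bash
python3 -c "
from h import *
plan([.4314,.1577,.0952],-53,22)
for n,b in (('side',(250,185,268,205)),('top',(232,181,249,199))):
  t=cv2.resize(imaging.camera(n)[b[1]:b[3],b[0]:b[2]],None,fx=6,fy=6,interpolation=2)
  h=cv2.cvtColor(t,cv2.COLOR_RGB2HSV);m=((h[...,1]<60)&(h[...,2]>100)).astype(np.uint8)
  for c in cv2.findContours(m,0,2)[0]:
    if cv2.contourArea(c)>400: p,r=cv2.minEnclosingCircle(c); p=(np.array(p)+.5)/6-.5+b[:2]; print(n,p,r/6,onz(n,[p],.006))
"
```

```text
t 22.6 at [0.4118, 0.0893, 0.0999] turn [-9.83, 20.46, 50.87] then shift cm [5.09, -4.28, 2.56] back dir [-0.3, -0.23, 0.93] gap 0.0403 F [0.6, 0.2, -0.3] grip 0.0 q [0.11, 0.28, 2.02, -0.0, 0.84, 0.14]
side [256.49247297 198.52891286] 7.773654937744141 [[0.45382803 0.17762808 0.006     ]]
top [239.95000013 189.11666679] 6.086157480875651 [[0.46093469 0.18011495 0.006     ]]
```

apply_moves:
  targets: "4 0 0 0 -1.4 2.92 7.27;4 0 0 0 -1.4 2.92 7.27;4 0 0 0 -1.4 2.92 7.27;4 0 0 0 -1.4 2.92 7.27;4 0 0 0 -1.4 2.92 7.27;4 0 0 0 -1.4 2.92 7.27;4 0 0 0 -1.4 2.92 7.27;4 0 0 0 0 0 0"

```text
time: 23.5
tcp_pos: [0.4092, 0.0887, 0.0994]
eef_rot: [[0.744, 0.598, 0.297], [0.554, -0.801, 0.225], [0.372, -0.003, -0.928]]
ft_force: [0.5, 0.5, -0.8]
finger_gap: 0.0395
grasp_force: 0.0
```

apply_moves:
  targets: "4 2.55 -2.14 1.28 0 0 0;4 2.55 -2.14 1.28 0 0 0;4 0 0 0 0 0 0;4 0 0 0 0 0 0;4 0 0 0 0 0 0;4 0 0 0 0 0 0"

```text
time: 24.1
tcp_pos: [0.4305, 0.1572, 0.0955]
eef_rot: [[0.742, 0.601, 0.298], [0.557, -0.799, 0.225], [0.373, -0.001, -0.928]]
ft_force: [0.3, 0.2, 0.3]
finger_gap: 0.0399
grasp_force: 0.0
```

```bash
python3 -c "
from h import *
plan([.4553,.1757,.021],-53,22)
"
```

```text
t 24.1 at [0.4305, 0.1572, 0.0955] turn [-0.01, 0.07, -0.07] then shift cm [0.08, 0.01, 8.07] back dir [-0.3, -0.23, 0.93] gap 0.0399 F [0.3, 0.2, 0.3] grip 0.0 q [0.11, 0.25, 2.23, 0.54, 0.38, 0.56]
```

apply_moves:
  targets: "4 0.08 0 3 0 0 0;4 0 0 2.5 0 0 0;4 0 0 1.5 0 0 0;4 0 0 0.7 0 0 0;4 0 0 0.2 0 0 0;4 0 0 0 0 0 0;4 0 0 0 0 0 0"

```text
time: 24.8
tcp_pos: [0.4548, 0.1758, 0.023]
eef_rot: [[0.741, 0.601, 0.299], [0.557, -0.799, 0.225], [0.374, -0.001, -0.927]]
ft_force: [0.1, -0.1, 0.1]
finger_gap: 0.04
grasp_force: 0.0
```

```bash
python3 -c "
from h import *
plan([.4553,.1757,.021],-53,22)
"
```

```text
t 24.8 at [0.4548, 0.1758, 0.023] turn [-0.01, 0.01, -0.06] then shift cm [-0.05, 0.04, 0.2] back dir [-0.3, -0.23, 0.93] gap 0.04 F [0.1, -0.1, 0.1] grip 0.0 q [0.15, 0.45, 2.25, 1.07, 0.2, 0.05]
```

apply_moves:
  targets: "4 0 0 0.2 0 0 0;4 0 0 0 0 0 0;0 0 0 0 0 0 0;0 0 0 0 0 0 0;0 0 0 0 0 0 0;0 0 0 0 0 0 0"

```text
time: 25.4
tcp_pos: [0.4553, 0.1768, 0.0212]
eef_rot: [[0.741, 0.602, 0.299], [0.558, -0.799, 0.226], [0.375, -0.0, -0.927]]
ft_force: [-1.1, -1.6, 5.0]
finger_gap: 0.0158
grasp_force: 58.5
```

apply_moves:
  targets: "0 0 0 -1 0 0 0;0 0 0 -2 0 0 0;0 0 0 -3 0 0 0;0 0 0 -2 0 0 0;0 0 0 0 0 0 0;0 0 0 0 0 0 0;0 0 0 0 0 0 0"

```text
time: 26.1
tcp_pos: [0.4313, 0.1588, 0.0944]
eef_rot: [[0.741, 0.601, 0.298], [0.558, -0.799, 0.226], [0.373, -0.001, -0.928]]
ft_force: [-0.3, 0.9, -0.0]
finger_gap: 0.0157
grasp_force: 58.6
```

```bash
python3 -c "
from h import *
plan([.40,.12,.095],9.8,0)
"
```

```text
t 26.1 at [0.4313, 0.1588, 0.0944] turn [11.95, -19.72, -62.04] then shift cm [-3.29, -3.75, -0.06] back dir [-0.0, -0.0, 1.0] gap 0.0157 F [-0.3, 0.9, -0.0] grip 58.6 q [0.11, 0.25, 2.22, 0.54, 0.38, 0.56]
```

apply_moves:
  targets: "0 -2.25 0.6 -0.9 0 0 0;0 -2.25 0.6 -0.9 0 0 0;0 0 0 0 0 0 0;0 0 0 0 0 0 0"

```text
time: 26.5
tcp_pos: [0.3998, 0.1197, 0.094]
eef_rot: [[0.743, 0.6, 0.297], [0.556, -0.8, 0.225], [0.373, -0.002, -0.928]]
ft_force: [0.8, -0.1, -1.0]
finger_gap: 0.0157
grasp_force: 58.7
```

```bash
python3 -c "
from h import *
plan([.3564,.2006,.09],9.8,10)
"
```

```text
t 26.5 at [0.3998, 0.1197, 0.094] turn [17.21, -10.72, -60.62] then shift cm [8.51, -2.9, 1.9] back dir [0.03, -0.17, 0.98] gap 0.0157 F [0.8, -0.1, -1.0] grip 58.7 q [-0.01, 0.21, 2.3, 0.64, 0.39, 0.35]
```

apply_moves:
  targets: "0 0 0 0 2.15 -1.34 -7.58;0 0 0 0 2.15 -1.34 -7.58;0 0 0 0 2.15 -1.34 -7.58;0 0 0 0 2.15 -1.34 -7.58;0 0 0 0 2.15 -1.34 -7.58;0 0 0 0 2.15 -1.34 -7.58;0 0 0 0 2.15 -1.34 -7.58;0 0 0 0 2.15 -1.34 -7.58"

```text
time: 27.3
tcp_pos: [0.4014, 0.1205, 0.0944]
eef_rot: [[-0.176, 0.984, -0.029], [0.969, 0.178, 0.17], [0.172, 0.002, -0.985]]
ft_force: [-0.3, 0.5, -0.1]
finger_gap: 0.0158
grasp_force: 58.7
```

apply_moves:
  targets: "0 2.84 -0.97 0.5 0 0 0;0 2.84 -0.97 0.5 0 0 0;0 2.84 -0.97 0.5 0 0 0;0 0 0 0 0 0 0;0 0 0 0 0 0 0;0 0 0 0 0 0 0"

```text
time: 27.9
tcp_pos: [0.3574, 0.2003, 0.0945]
eef_rot: [[-0.17, 0.985, -0.027], [0.97, 0.173, 0.171], [0.173, 0.003, -0.985]]
ft_force: [0.4, 0.5, -0.4]
finger_gap: 0.0154
grasp_force: 58.7
```

```bash
python3 -c "
from h import *
plan([.3565,.2870,.09],9.8,10)
"
```

```text
t 27.9 at [0.3574, 0.2003, 0.0945] turn [0.13, 0.05, 0.16] then shift cm [8.35, 1.38, 1.93] back dir [0.03, -0.17, 0.98] gap 0.0154 F [0.4, 0.5, -0.4] grip 58.7 q [0.26, 0.27, 2.08, 0.25, 0.78, -0.09]
```

apply_moves:
  targets: "0 2.74 0.34 0.48 0 0 0;0 2.74 0.34 0.48 0 0 0;0 2.74 0.34 0.48 0 0 0;0 0 0 0 0 0 0;0 0 0 0 0 0 0;0 0 0 0 0 0 0;0 0 0 0 0 0 0"

```text
time: 28.6
tcp_pos: [0.3521, 0.2831, 0.0946]
eef_rot: [[-0.168, 0.985, -0.028], [0.97, 0.171, 0.17], [0.173, 0.001, -0.985]]
ft_force: [-0.0, 0.3, -0.5]
finger_gap: 0.0159
grasp_force: 58.7
```

```bash
python3 -c "
from h import *
plan([.353,.2842,.031],9.8,10)
"
```

```text
t 28.6 at [0.3521, 0.2831, 0.0946] turn [0.07, 0.05, 0.04] then shift cm [-1.01, 0.1, 6.28] back dir [0.03, -0.17, 0.98] gap 0.0159 F [-0.0, 0.3, -0.5] grip 58.7 q [0.45, 0.31, 2.02, 0.24, 0.78, 0.11]
```

apply_moves:
  targets: "0 -0.5 0.05 2.5 0 0 0;0 -0.5 0.05 2 0 0 0;0 0 0 1.2 0 0 0;0 0 0 0.5 0 0 0;0 0 0 0 0 0 0;0 0 0 0 0 0 0;0 0 0 0 0 0 0"

```text
time: 29.3
tcp_pos: [0.3536, 0.2853, 0.0326]
eef_rot: [[-0.17, 0.985, -0.026], [0.97, 0.172, 0.172], [0.174, 0.003, -0.985]]
ft_force: [0.6, -0.4, -0.1]
finger_gap: 0.0154
grasp_force: 58.7
```

apply_moves:
  targets: "0 0 0 0.1 0 0 0;2.4 0 0 0 0 0 0;2.4 0 0 0 0 0 0;2.4 0 0 0 0 0 0;2.4 0 0 -1 0 0 0;2.4 0 0 -3 0 0 0;2.4 0 0 -3 0 0 0;2.4 0 0 0 0 0 0"

```text
time: 30.1
tcp_pos: [0.3573, 0.274, 0.1035]
eef_rot: [[-0.171, 0.985, -0.021], [0.97, 0.172, 0.174], [0.175, 0.009, -0.985]]
ft_force: [0.8, 0.5, -0.0]
finger_gap: 0.0242
grasp_force: 0.0
```

apply_moves:
  targets: "2.4 -3 -1 -1 0 0 0;2.4 -3 -1 -1 0 0 0;2.4 -3 -1 -1 0 0 0;2.4 0 0 0 0 0 0;2.4 0 0 0 0 0 0"

```text
time: 30.6
tcp_pos: [0.3416, 0.1754, 0.114]
eef_rot: [[-0.168, 0.985, -0.027], [0.971, 0.17, 0.171], [0.173, 0.002, -0.985]]
ft_force: [0.4, 0.4, -0.5]
finger_gap: 0.0237
grasp_force: 0.0
```

```bash
python3 -c "
from h import *
plan([.353,.2842,.031],9.8,10)
s=imaging.camera('side');t=imaging.camera('top')
S=np.hstack([s[140:220,165:245],s[190:270,290:370]]);T=np.hstack([t[210:290,125:205],t[115:195,290:370]])
crop(np.vstack([S,T]),0,0,160,160,3.7,'pics/s9.png')
"
```

```text
t 30.6 at [0.3416, 0.1754, 0.114] turn [0.14, 0.02, -0.0] then shift cm [8.92, 2.98, 10.0] back dir [0.03, -0.17, 0.98] gap 0.0237 F [0.4, 0.4, -0.5] grip 0.0 q [0.2, 0.21, 2.1, 0.24, 0.84, -0.13]
```

View pics/s9.png

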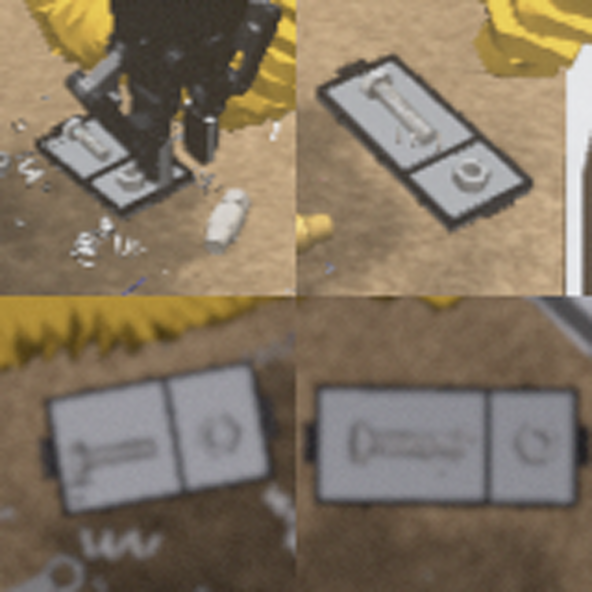

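Both trays hold a lengthwise bolt and a flat nut in the right bays, the nuts at crop (220,437) and (535,443). The gripper is clear.

```bash
python3 -c "
from cell import order
print(order.hand_in())"
```

```text
the job is handed in; nothing more can be done
None
```

Both kits are made up and handed in at about 31 s: the last picture shows each bolt lengthwise in its own tray's big bay and a nut lying flat in each small bay; I didn't touch the couplers, and no verdict came back.

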